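# Shut and latch the splash gate of the stirring bay

## Robot

A 6-joint arm with a two-finger parallel gripper is mounted at the origin on a cart in front of the work surface, level with it; the furniture and walls round the work are solid. World frame = base frame: x ahead of the robot, y to its left, z up, the work surface at z = 0. Lengths are in mm, angles in rad, forces in N, time in s.
With the tool pointing down it reaches from about 275 to 750 mm from the base axis. Payload 10.2 kg.
Tool frame: the origin (TCP) lies midway between the tips of the shut fingers; the grasp point (between the pads) lies 19 mm behind it; z points along the fingers, y is the direction in which the jaws open and shut (so a half turn about z gives the same grasp; the last joint's range is limited). The gripper opens to 85 mm and grips with 20 to 120 N. Pads are 22 mm wide; open, the fingers measure 114 mm over their backs; the gripper's body (76 mm by 85 mm) begins 54 mm behind the grasp point. The pads swing forward as they close: fully open they stand 13 mm farther back than shut.
Start: joints at [-1.502, 0.313, 1.498, -0, 1.331, -0.223], TCP at [151.017, -502.817, 231.294] pointing down, gripper open.
Joint ranges: [-2.94, 2.94], [-0.97, 2.17], [0.19, 2.56], [-1.23, 4.37], [0.02, 3.11], [-2.88, 2.88]. Speed limits (rad/s): [2.39, 2.39, 3.01, 3.14, 3.14, 3.14].

## Interface

Orientations are given as a unit quaternion [w, x, y, z].
In Python, from rig import sense, optics, ctrl gives the robot as it stands.
- The arm moves only by the tool play_rows, never from a script. Its argument "plan" is a list of rows, each a list of 7 numbers: the shift along the world's x, y, z in mm, then the turn, a rotation vector about the world's x, y, z in rad, then the opening, from -1 (shut) to 1 (fully open), so that 0 is half open. A call has 1 to 5 rows; each row shifts and turns the pose as measured when the row begins; what a row does not reach is not made up. A row lasts 1/12 s, in which the tool goes at most 41.7 mm and 7.16 degrees, less where a joint would pass 70% of its speed; a pose out of reach is approached as far as the arm can. A call is refused whole if a number of a shift passes 41.7 or a number of a turn 0.125, either way. A call with a gripper value outside its range is refused whole. The fingers move at their own pace and stop on an object; "grip_force" is the grip in N (left out, the last holds). Time passes only in rows, so rows that do not move let the fingers close. It gives the time, the measured TCP pose, the force and the opening at its end, in the units of the state.
- sense(): the state, without advancing time (a new reading comes with each control period).
- optics.capture(name): name is "scene" or "top" or "wrist"; returns a dict with "img" (400x640x3 uint8, blue, green, red), "fx", "fy", "cx", "cy" (pixels), "world_to_cam" (4x4, takes a point from world to camera coordinates). Camera axes: x right, y up, looking along -z (the intrinsics and any distortion apply to the point x, -y, -z); pixel columns grow to the right and rows downward; lengths in mm; the calibration is good to about 2 mm. A picture is of the moment at which its call begins. There is no depth.
- ctrl.finish_job(): hands the job in, once; it reports no verdict.
The state is a dict: "time_s": time; "joints": joint angles; "dq": joint speeds; "tau": joint torques, N m; "eef_pos": TCP position; "ee_rot": TCP orientation; "force": force on the tool from outside, world axes, zero at the start; "wrist_torque": the same for the moment, N m; "grip_width": opening from 0.0 (shut) to 1.0 (fully open).
Only numpy, scipy, OpenCV 4.12 (cv2) and the standard library are available. Lean on these libraries where they do the work, as an engineer would, in place of code of your own. Each camera call takes 0.05 s, during which the arm holds its last target. There are 200 camera calls.

## Task

The beaker is about to be stirred, so shut and latch the splash gate in front of it: by its ball knob, lift the gate's latch bar out of the hold-open keeper and swing the gate shut with the bar held up. Press the bar gently into the sprung buffer of the shut keeper and let it drop fully down behind the keeper's catch block, so that the gate stays latched. Do not force the bar against either keeper, and leave the beaker standing where it is.

Things in the scene. Friction and masses are not known exactly. Their poses are not given: they have to be found in the camera images.
- guard: Stirring bay, fixed: grey base plate 8 mm thick, round steel hinge post, clear panels at the back and left (130 mm high), slim white stirrer. Origin: on the gate's vertical hinge axis at bench height. Its +x points to the back of the bay. Shut, the gate runs from the hinge along -y; held open, along -x, over a narrow foot of the base.
- gate (a joint): Angle of the splash gate (aluminium frame with clear pane, 30 to 142 mm high, free end 170 mm from the hinge axis, light friction, stays where left). 0: along the guard's -y (shut, keeper at its middle setting); grows as it opens; 1.571: along -x, its start, in the hold-open keeper. At angle a it points along (-sin a, -cos a) in the guard's x, y.
- latch_bar: Gravity latch bar: flat steel 10 mm thick across the gate, 16 mm high, about 0.26 kg, lying along the top of the gate, underside 142 mm above the bench. Turns up about a pin across the gate, 30 mm from the hinge axis, 150 mm above the bench (origin, on the pin); up to 0.28 rad; falls back by its weight. Sideways it only swings with the gate.
- knob (a point): Centre of the black ball knob, 28 mm in diameter, on a 10 mm stem standing on the bar, 145 mm from the hinge axis, 115 mm along the bar from its pin and 44 mm above it. 194 mm above the bench with the bar down; 22 mm free between ball and bar. Lifting it 22 mm raises the nose about 30 mm and draws the ball 11 mm in to the hinge. May be gripped at any yaw; it turns between the fingers.
- nose (a point): Centre of the bar where it lies in a keeper, 190 mm from the hinge axis, 150 mm above the bench when the bar is down; the bar ends 12 mm further out. To pass over a lip or the catch block the nose must rise by more than 16 mm; 22 to 35 mm up is right.
- park_post: Hold-open post, 190 mm from the hinge along the guard's -x. Origin at its foot at bench height. On top a steel U keeper: slot 14 mm wide between two lips 158 mm high, in which the bar's nose lies at the start.
- latch_post: Post of the shut keeper, 190 mm from the hinge along the guard's -y. Origin at its foot at bench height, axes as guard. The steel keeper on it is screwed tight anywhere up to 16 mm nearer the front or the back than its middle: this setting is not measured and has to be felt. Over 14 N between bar and post (all contacts added; latched, buffer and block alone make up to 8 N) is too much.
- slot (a point): On the latch post: middle of the slot when the keeper is at its middle setting, 150 mm above the bench; axes as guard. The keeper from front (-x) to back, at that setting: catch block with flat top 158 mm above the bench, x -36 to -6 mm, inner end rounded; slot; black sprung buffer rod, face at x = +3 mm, 146 to 194 mm high; back plate at x = +17 mm, 198 mm high.
- beaker_100: Glass beaker, 53 mm in diameter, 70 mm high, half full, loose on the stirrer behind the gate. Origin at the centre of its underside. Stays where it is.
- hinge (a point): On the hinge axis, 142 mm above the bench; axes as guard. How it latches: the slot is 9 mm, the bar 10 mm, so the lifted bar must press the buffer (4 N per mm, 4 mm travel, then solid) 1 to 2.5 mm back before it can drop behind the block: 4 to 10 N at the nose, 1.3 times that at the knob. Lying on the block or in front of it, it is not latched.
There are look-alikes about, which are no part of the job. Leave any brown look-alike of the beaker_100 alone.

How it is judged:
By the outcome, as a careful person would: the job done as asked, in the order asked, and still so for the second after the job is handed in, with the robot touching nothing.
It also fails if it takes over 48 s, if anything falls off the work surface, if the arm or the gripper's body presses on something with over 40 N, if the wrist force passes 120 N, or if a joint passes its speed limit or range.

## Working session

There is one attempt and no reset: what is moved stays moved. The work goes in short steps, Python scripts to look and compute and a tool call to move; the robot and the scene stay as the last step left them, time stands still between calls to the robot, and variables do not carry over. Pictures are saved under pics/ and viewed, about 8 in all and at most 12, crops included, and the job is handed in when it is done.

Besides the shell and the picture viewer there is one more tool, called after "Call:" by a JSON object that holds its "op" and its "data", one argument or row to a line. play_rows: Moves the arm, as the interface text tells. Its arguments: {"type":"object","properties":{"plan":{"type":"array"},"grip_force":{"type":"number"}},"required":["plan"]}

```bash
mkdir -p pics; ls; python3 - <<'E'
from rig import sense,optics,ctrl
import cv2,numpy as np
s=sense();print(s)
for n in("scene","top"):
    c=optics.capture(n);cv2.imwrite(f"pics/{n}1.png",c["img"]);print(n,{k:(np.round(v,4).tolist() if k!="img" else 0) for k,v in c.items()})
E
```

```text
pics
{'time_s': 0.0, 'joints': array([-1.50238901e+00,  3.13462016e-01,  1.49842358e+00, -2.41674304e-05,
        1.33100174e+00, -2.23422753e-01]), 'dq': array([ 0.00104911,  0.00073878,  0.00097638, -0.00045748,  0.0001063 ,
        0.0012236 ]), 'tau': array([ 9.01441967e-05, -4.12266862e+01, -2.59742618e+01, -1.95822731e-04,
        4.14964845e-03, -2.84006013e-06]), 'eef_pos': array([ 150.99860216, -502.5520318 ,  230.73401254]), 'ee_rot': array([-6.46304139e-04,  9.89372650e-01,  1.45400618e-01,  3.84226709e-05]), 'force': array([-0.90449542,  0.05835717, -0.43305169]), 'wrist_torque': array([ 0.01197972, -0.02077493, -0.04490278]), 'grip_width': 1.0012164419285041}
scene {'img': 0, 'fx': 366.6003, 'fy': 366.6003, 'cx': 325.4155, 'cy': 195.6016, 'world_to_cam': [[0.7355, -0.6775, -0.005, -261.9361], [0.5836, 0.6298, 0.5126, -568.8614], [-0.3442, -0.3799, 0.8586, -685.3487], [0.0, 0.0, 0.0, 1.0]]}
top {'img': 0, 'fx': 479.8505, 'fy': 479.8505, 'cx': 320.9297, 'cy': 209.4069, 'world_to_cam': [[-0.0217, -0.9997, -0.0056, 276.3035], [0.994, -0.0221, 0.107, -553.0838], [-0.1071, -0.0033, 0.9942, -1015.2442], [0.0, 0.0, 0.0, 1.0]]}
```

View pics/scene1.png

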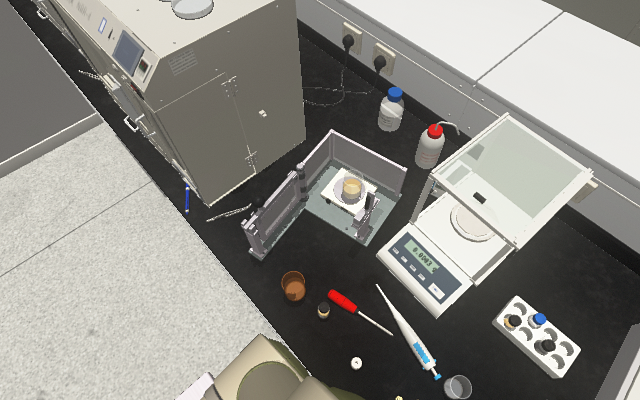

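View pics/top1.png

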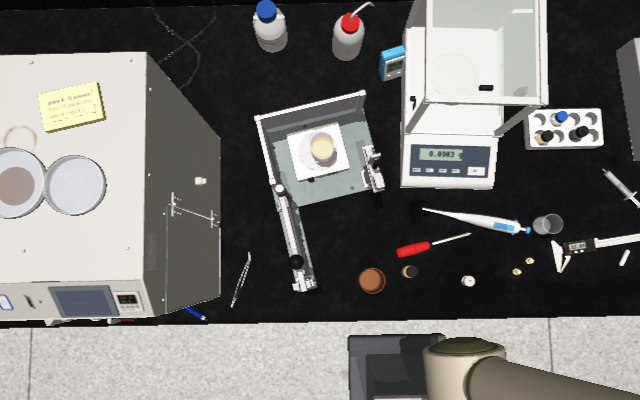

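The top view shows the hinge near (280,188), the knob near (296,262), the open keeper near (303,283), and the latch post near (373,168). The brown look-alike is at (371,280). I'll zoom in next.

```bash
python3 - <<'E'
import cv2,numpy as np
a=cv2.imread("pics/top1.png")[85:300,245:395]
b=cv2.imread("pics/scene1.png")[125:265,235:415]
a=cv2.resize(a,None,fx=2.75,fy=2.75,interpolation=cv2.INTER_CUBIC)
cv2.imwrite("pics/a.png",a)
b=cv2.resize(b,None,fx=4.2,fy=4.2,interpolation=cv2.INTER_CUBIC)
cv2.imwrite("pics/b.png",b);print(a.shape,b.shape)
E
```

```text
(591, 412, 3) (588, 756, 3)
```

View pics/a.png

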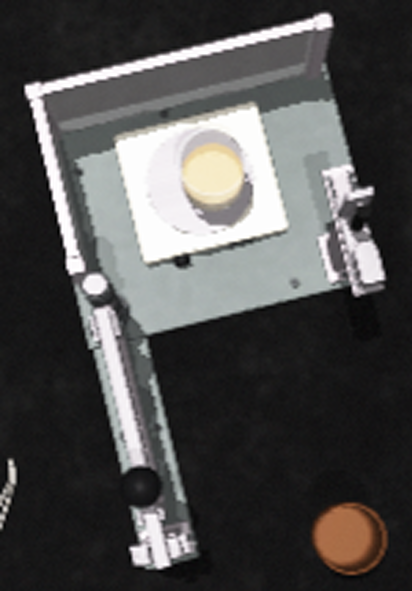

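View pics/b.png

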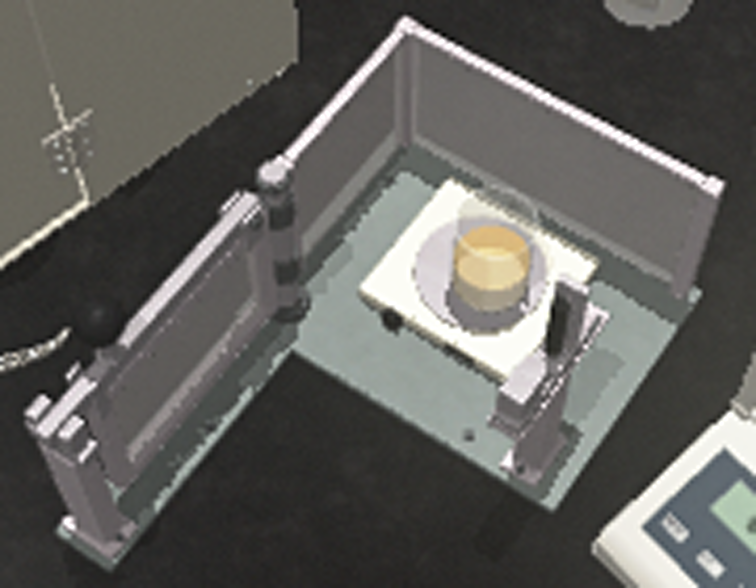

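```bash
cat > h.py <<'E'
import numpy as np
from scipy.optimize import least_squares
K={"scene":(366.6003,325.4155,195.6016,np.array([[0.7355,-0.6775,-0.005,-261.9361],[0.5836,0.6298,0.5126,-568.8614],[-0.3442,-0.3799,0.8586,-685.3487]])),
"top":(479.8505,320.9297,209.4069,np.array([[-0.0217,-0.9997,-0.0056,276.3035],[0.994,-0.0221,0.107,-553.0838],[-0.1071,-0.0033,0.9942,-1015.2442]]))}
def proj(n,P):
    f,cx,cy,M=K[n];c=M[:,:3]@np.asarray(P,float)+M[:,3];return np.array([cx+f*c[0]/-c[2],cy-f*c[1]/-c[2]])
def plane(n,uv,z):
    f,cx,cy,M=K[n];R=M[:,:3];o=-R.T@M[:,3];d=R.T@np.array([(uv[0]-cx)/f,-(uv[1]-cy)/f,-1]);return o+d*(z-o[2])/d[2]
def tri(a,b):
    return least_squares(lambda P:np.r_[proj("top",P)-a,proj("scene",P)-b],[400,0,100])
A=lambda u,v:np.array([245+u/2.75,85+v/2.75])
B=lambda u,v:np.array([235+u/4.2,125+v/4.2])
E
python3 - <<'E'
from h import *
np.set_printoptions(precision=1,suppress=True)
for n,a,b in[("knob",A(141,487),B(98,325)),("hinge",A(95,287),B(275,172)),("backleft",A(36,90),B(405,25)),("backright",A(325,20),B(717,187)),("bufferplate topish",A(360,188),B(573,285))]:
    r=tri(a,b);print(n,r.x,r.fun)
print("knob z194",plane("top",A(141,487),194),plane("scene",B(98,325),194))
def m(p):
    ps=lambda x,y,z:np.array([p[0]+x*np.cos(p[2])-y*np.sin(p[2]),p[1]+x*np.sin(p[2])+y*np.cos(p[2]),z])
    return ps
def res(p):
    ps=m(p);r=[]
    r+=list(proj("top",ps(-145,0,194))-A(141,487))+list(proj("scene",ps(-145,0,194))-B(98,325))
    r+=list(proj("top",ps(0,0,p[3]))-A(95,287))+list(proj("scene",ps(0,0,p[3]))-B(275,172))
    return r
r=least_squares(res,[450,90,0,150]);print(r.x,r.fun)
for s in(0.,):
  pp=m(r.x)
  for z,x,y in[(150,-202,0),(158,-36,-190),(158,-6,-190),(194,3,-190),(198,17,-190),(0,0,-190),(194,0,-145)]:
    P=pp(x,y,z);a=(proj("top",P)-[245,85])*2.75;b=(proj("scene",P)-[235,125])*4.2;print((x,y,z),P,a,b)
E
```

```text
knob [446.2 310.5 191.6] [ 0. -0. -0.  0.]
hinge [587.  341.5 159.4] [ 0.4 -0.8 -1.   0.3]
backleft [735.5 386.1 132.6] [-0.1  0.2  0.3 -0.1]
backright [785.7 172.6 128.9] [ 0.2 -0.3 -0.4  0.1]
bufferplate topish [643.  159.6 194. ] [-0.3  0.5  0.6 -0.2]
knob z194 [446.2 310.4 194. ] [445.7 309.1 194. ]
[587.4 341.7   0.2 158.6] [ 0.3  0.2 -0.2 -0.3  0.3 -0.9 -0.9  0.3]
(-202, 0, 150) [390.3 297.4 150. ] [164.8 568.1] [ 40.5 443.8]
(-36, -190, 158) [593.9 148.4 158. ] [372.1 269.3] [519.4 387.3]
(-6, -190, 158) [623.2 155.  158. ] [361.3 228.2] [549.2 346.2]
(3, -190, 194) [632. 157. 194.] [363.7 205.2] [564.6 299.8]
(17, -190, 198) [645.6 160.1 198. ] [359.1 184.1] [579.3 276.8]
(0, -190, 0) [629.1 156.3   0. ] [338.4 258.4] [531.6 462. ]
(0, -145, 194) [619.2 200.2 194. ] [300.2 225.3] [488.1 262.1]
```

```bash
python3 - <<'E'
from h import *
import cv2
g=[587.4,341.7,0.22]
def ps(x,y,z):
    c,s=np.cos(g[2]),np.sin(g[2]);return [g[0]+x*c-y*s,g[1]+x*s+y*c,z]
out=[]
for n,(u,v) in(("top",(350,135)),("scene",(345,180))):
    w=50;im=cv2.imread(f"pics/{n}1.png")[v:v+60,u:u+w];S=7
    im=cv2.resize(im,None,fx=S,fy=S,interpolation=cv2.INTER_CUBIC);im0=im.copy()
    for d,col in((-14,(0,0,255)),(0,(0,255,0)),(14,(255,100,0))):
        for x,y0,y1,z in((-36,-182,-198,158),(-6,-182,-198,158),(17,-182,-198,198)):
            q=[tuple(int(t) for t in (proj(n,ps(x+d,y,z))-[u,v]+.5)*S) for y in(y0,y1)]
            cv2.line(im,q[0],q[1],col,1)
    out+=[im0,im] if 0 else [im]
    out.append(im0)
o=np.hstack(out);o=cv2.resize(o,None,fx=.57,fy=.57,interpolation=cv2.INTER_AREA) if o.shape[1]>800 and 0 else o
t=np.vstack([np.hstack(out[:2]),np.hstack(out[2:])]);t=cv2.resize(t,None,fx=.71,fy=.71);cv2.imwrite("pics/c.png",t);print(t.shape)
E
```

```text
(596, 497, 3)
```

View pics/c.png

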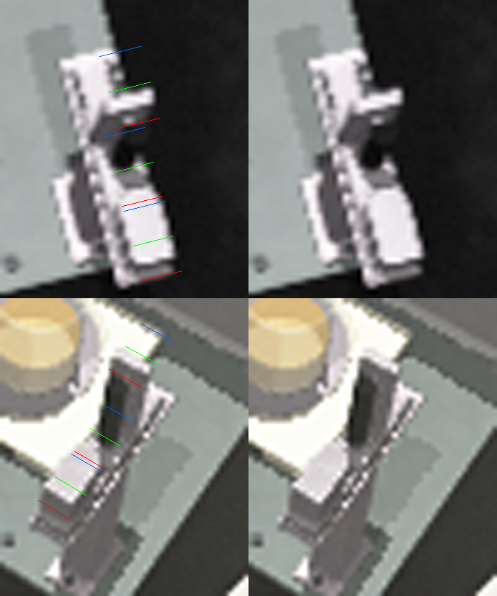

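The overlay puts the keeper about 7 mm toward the front (block front edge at row 260, between the green and red lines). I'll confirm that by feel and start moving to the knob now.

Call:
{"op": "play_rows", "data": {
  "plan": [
    [15,37,6,0,0,0,0.4],
    [20,36,6,0,0,0,0.4],
    [20,36,6,0,0,0,0.4],
    [20,36,6,0,0,0,0.4],
    [20,36,5,0,0,0,0.4]
  ],
  "grip_force": 40
}}

```text
time_s: 0.52
eef_pos: [243.0, -320.6, 255.3]
ee_rot: [-0.005, 0.99, 0.141, -0.0]
force: [1.5, 0.2, 0.3]
grip_width: 0.701
```

Call:
{"op": "play_rows", "data": {
  "plan": [
    [20,36,0,0,0,0,0.4],
    [20,36,0,0,0,0,0.4],
    [20,36,0,0,0,0,0.4],
    [20,36,0,0,0,0,0.4],
    [20,36,0,0,0,0,0.4]
  ]
}}

```text
time_s: 0.93
eef_pos: [341.5, -136.9, 255.9]
ee_rot: [-0.004, 0.99, 0.139, 0.0]
force: [0.8, -1.1, -0.1]
grip_width: 0.697
```

Call:
{"op": "play_rows", "data": {
  "plan": [
    [15,38,0,0,0,0,0.4],
    [15,38,0,0,0,0,0.4],
    [15,38,0,0,0,0,0.4],
    [15,38,0,0,0,0,0.4],
    [10,38,0,0,0,0,0.4]
  ]
}}

```text
time_s: 1.35
eef_pos: [411.2, 59.1, 255.8]
ee_rot: [-0.004, 0.99, 0.139, 0.001]
force: [0.8, -0.2, 0.1]
grip_width: 0.698
```

Call:
{"op": "play_rows", "data": {
  "plan": [
    [6,38,0,0,0,-0.02,0.4],
    [6,38,0,0,0,-0.02,0.4],
    [6,38,0,0,0,-0.02,0.4],
    [6,38,0,0,0,0,0.4],
    [6,38,0,0,0,0,0.4]
  ]
}}

```text
time_s: 1.77
eef_pos: [440.2, 260.3, 254.7]
ee_rot: [-0.003, 0.994, 0.108, -0.0]
force: [0.9, -1.3, 1.0]
grip_width: 0.7
```

Call:
{"op": "play_rows", "data": {
  "plan": [
    [3,38,0,0,0,0,0.4],
    [1,18,0,0,0,0,0.4],
    [0,0,0,0,0,0,0.4]
  ]
}}

```text
time_s: 2.02
eef_pos: [442.7, 325.2, 252.6]
ee_rot: [-0.004, 0.994, 0.111, -0.001]
force: [-0.8, -0.4, 0.4]
grip_width: 0.701
```

```bash
python3 - <<'E'
from rig import sense,optics
import cv2
s=sense();print(s["eef_pos"],s["force"],s["joints"])
cv2.imwrite("pics/w1.png",optics.capture("wrist")["img"])
c=optics.capture("wrist");print(c["fx"],c["cx"],c["cy"],c["world_to_cam"].round(4).tolist())
E
```

```text
[442.73446721 325.23512431 252.6163895 ] [-0.79454042 -0.36993392  0.43547152] [0.41664709 0.351993   1.38800668 0.00770229 1.40196848 1.76307284]
286.0414939795967 318.7448457815429 201.46548452639797 [[0.222, -0.975, -0.0067, 219.0728], [0.9315, 0.2141, -0.2942, -435.5868], [0.2883, 0.0591, 0.9557, -545.5546], [0.0, 0.0, 0.0, 1.0]]
```

View pics/w1.png

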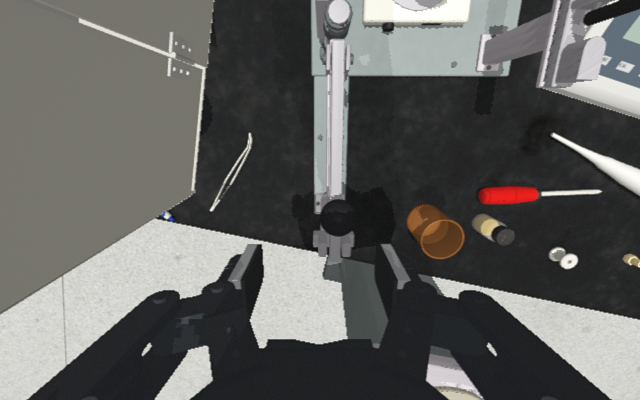

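The wrist view shows the ball at (339,218), midway between the fingers, and the hinge post top at about (338,13).

```bash
cat >> h.py <<'E'
K["w1"]=(286.0415,318.745,201.465,np.array([[0.222,-0.975,-0.0067,219.0728],[0.9315,0.2141,-0.2942,-435.5868],[0.2883,0.0591,0.9557,-545.5546]]))
E
python3 - <<'E'
from h import *
print(plane("w1",(339,218),194),plane("w1",(338,13),159),K["w1"][3][:,:3].T@-K["w1"][3][:,3])
def res(p):
    ps=lambda x,y,z:np.array([p[0]+x*np.cos(p[2])-y*np.sin(p[2]),p[1]+x*np.sin(p[2])+y*np.cos(p[2]),z])
    k=ps(-145,0,194);h=ps(0,0,159);r=[]
    for n,a,b in(("top",A(141,487),A(95,287)),("scene",B(98,325),B(275,172)),("w1",(339,218),(338,13))):
        r+=list(proj(n,k)-a)+list(proj(n,h)-b)
    return r
r=least_squares(res,[587,341,.22]);print(r.x.round(3),r.fun.round(1))
E
```

```text
[444.63943425 309.06813639 194.        ] [584.16419133 342.44486727 159.        ] [514.39833378 339.09739074 394.70468242]
[5.85158e+02 3.42411e+02 2.32000e-01] [ 0.8  1.2 -0.1  0.2 -0.6  0.5 -1.9  0.6 -0.1  0.7  0.4 -1.6]
```

Call:
{"op": "play_rows", "data": {
  "plan": [
    [2,-15,0,0,0,0,0.4],
    [0.5,-1,-14,0,0,0,0.4],
    [0,0,-18,0,0,0,0.4],
    [0,0,0,0,0,0,0.4]
  ]
}}

```text
time_s: 2.45
eef_pos: [446.0, 301.3, 220.6]
ee_rot: [-0.003, 0.994, 0.108, -0.001]
force: [-1.0, -0.7, -0.4]
grip_width: 0.698
```

Call:
{"op": "play_rows", "data": {
  "plan": [
    [0,5,0,0,0,0,0.4],
    [0,0,0,0,0,0,0.4]
  ]
}}

```text
time_s: 2.62
eef_pos: [446.4, 304.6, 221.7]
ee_rot: [-0.003, 0.994, 0.107, -0.001]
force: [0.5, 0.1, 0.1]
grip_width: 0.699
```

Call:
{"op": "play_rows", "data": {
  "plan": [
    [0,5,-15,0,0,0,0.4],
    [0,0,-15,0,0,0,0.4],
    [0,0,-12,0,0,0,0.4],
    [0,0,0,0,0,0,0.4]
  ]
}}

```text
time_s: 2.95
eef_pos: [448.3, 309.6, 183.1]
ee_rot: [-0.003, 0.994, 0.106, 0.003]
force: [0.1, 0.5, -0.1]
grip_width: 0.699
```

Call:
{"op": "play_rows", "data": {
  "plan": [
    [-2,0,-6,0,0,0,0.4],
    [-1,0,-4,0,0,0,0.4],
    [0,0,0,0,0,0,0.4]
  ]
}}

```text
time_s: 3.2
eef_pos: [446.0, 309.8, 175.1]
ee_rot: [-0.004, 0.994, 0.106, 0.005]
force: [-0.1, -0.2, 0.2]
grip_width: 0.701
```

```bash
python3 - <<'E'
from rig import sense,optics
import cv2
s=sense();print(s["eef_pos"],s["force"])
cv2.imwrite("pics/w2.png",optics.capture("wrist")["img"])
E
```

```text
[446.00569877 309.78615666 175.05935616] [-0.06721635 -0.24124699  0.15863141]
```

View pics/w2.png

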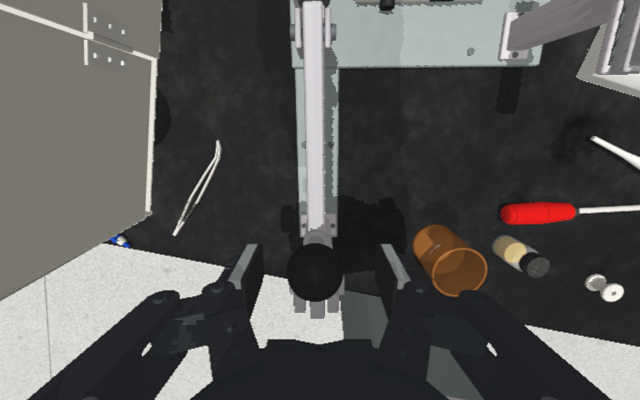

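Call:
{"op": "play_rows", "data": {
  "plan": [
    [0,0,-2.5,0,0,0,0],
    [0,0,0,0,0,0,-0.2],
    [0,0,0,0,0,0,-0.4],
    [0,0,0,0,0,0,-0.6]
  ],
  "grip_force": 35
}}

```text
time_s: 3.58
eef_pos: [446.5, 311.1, 174.5]
ee_rot: [-0.006, 0.994, 0.106, 0.006]
force: [-0.0, -0.9, -2.3]
grip_width: 0.306
```

Call:
{"op": "play_rows", "data": {
  "plan": [
    [0,0,0,0,0,0,-1],
    [0,0,0,0,0,0,-1],
    [0,0,0,0,0,0,-1]
  ]
}}

```text
time_s: 3.83
eef_pos: [446.5, 311.0, 174.4]
ee_rot: [-0.005, 0.994, 0.106, 0.006]
force: [-0.1, 0.4, -0.7]
grip_width: 0.303
```

Call:
{"op": "play_rows", "data": {
  "plan": [
    [0.8,0.2,2,0,0,0,-1],
    [1.5,0.4,4,0,0,0,-1],
    [1.6,0.4,4,0,0,0,-1],
    [0,0,0,0,0,0,-1]
  ]
}}

```text
time_s: 4.17
eef_pos: [450.7, 311.9, 184.4]
ee_rot: [-0.005, 0.994, 0.106, 0.005]
force: [-0.1, 0.9, -3.8]
grip_width: 0.304
```

Call:
{"op": "play_rows", "data": {
  "plan": [
    [2,0.5,4,0,0,0,-1],
    [2.2,0.5,4,0,0,0,-1],
    [1.7,0.4,3,0,0,0,-1],
    [0,0,0,0,0,0,-1]
  ]
}}

```text
time_s: 4.5
eef_pos: [457.0, 313.1, 196.3]
ee_rot: [-0.005, 0.994, 0.106, 0.005]
force: [-0.2, -0.2, -3.8]
grip_width: 0.303
```

```bash
cat >> h.py <<'E'
H=np.array([587.3,342.5]);PSI=.225
def kp(a,R=134):return H-R*np.array([np.sin(a-PSI),np.cos(a-PSI)])
def ang(p):
    v=H-np.asarray(p)[:2];return np.arctan2(v[0],v[1])+PSI,np.hypot(*v)
E
python3 - <<'E'
from h import *
from rig import sense
p=sense()["eef_pos"];print(ang(p))
a=1.571-.0
for k in range(14):
    print(round(a-.1,3),(kp(a-.1)-kp(a)).round(1),kp(a-.1).round(1));a-=.1
E
```

```text
(np.float64(1.5741326523320223), np.float64(133.5920105562868))
1.471 [  3.6 -12.9] [460.3 299.7]
1.371 [  4.9 -12.5] [465.2 287.3]
1.271 [  6.1 -11.9] [471.3 275.4]
1.171 [  7.3 -11.2] [478.6 264.1]
1.071 [  8.4 -10.5] [487.  253.7]
0.971 [ 9.4 -9.6] [496.4 244.1]
0.871 [10.3 -8.6] [506.6 235.5]
0.771 [11.1 -7.5] [517.7 228. ]
0.671 [11.8 -6.4] [529.5 221.6]
0.571 [12.4 -5.2] [541.9 216.4]
0.471 [12.8 -3.9] [554.7 212.5]
0.371 [13.1 -2.6] [567.8 209.9]
0.271 [13.3 -1.3] [581.1 208.6]
0.171 [13.4  0.1] [594.5 208.7]
```

Call:
{"op": "play_rows", "data": {
  "plan": [
    [0.8,-3,0,0,0,0.025,-1],
    [1,-4,0,0,0,0.03,-1],
    [1.2,-4,0,0,0,0.03,-1]
  ]
}}

```text
time_s: 4.75
eef_pos: [460.1, 302.2, 196.4]
ee_rot: [-0.005, 0.989, 0.15, 0.004]
force: [1.4, 0.9, -5.0]
grip_width: 0.306
```

Call:
{"op": "play_rows", "data": {
  "plan": [
    [3.2,-10.2,0,0,0,0.08,-1],
    [4,-9.9,0,0,0,0.08,-1],
    [5,-9.5,0,0,0,0.08,-1],
    [5.9,-9,0,0,0,0.08,-1],
    [6.6,-8.4,0,0,0,0.08,-1]
  ]
}}

```text
time_s: 5.17
eef_pos: [487.3, 254.4, 195.9]
ee_rot: [-0.006, 0.936, 0.351, 0.006]
force: [5.5, 3.3, -7.7]
grip_width: 0.302
```

```bash
python3 - <<'E'
from h import *
from rig import sense
s=sense();p=s["eef_pos"];q=s["ee_rot"];a,R=ang(p);print(a,R,p,s["force"],"jawyaw",2*np.arctan2(q[2],q[1]))
for d in(.08,.16,.24,.32,.4):print((kp(a-d)-kp(a-d+.08)).round(1))
E
```

```text
1.073623302088909 133.24051752163484 [487.32016683 254.42577864 195.86156258] [ 5.48692854  3.30178464 -7.68232961] jawyaw 0.7174042582100659
[ 7.4 -7.8]
[ 8.  -7.1]
[ 8.5 -6.5]
[ 9.  -5.8]
[ 9.5 -5. ]
```

Call:
{"op": "play_rows", "data": {
  "plan": [
    [8.2,-7.2,0,0,0,0.08,-1],
    [8.5,-6.6,0,0,0,0.08,-1],
    [8.8,-6.2,0,0,0,0.08,-1],
    [9,-5.8,0,0,0,0.08,-1],
    [9.5,-5,0,0,0,0.08,-1]
  ]
}}

```text
time_s: 5.58
eef_pos: [532.6, 221.1, 195.6]
ee_rot: [-0.007, 0.843, 0.538, 0.004]
force: [2.9, 5.6, -6.9]
grip_width: 0.303
```

```bash
cat > st.py <<'E'
from h import *
from rig import sense
s=sense();p=s["eef_pos"];q=s["ee_rot"];a,R=ang(p);b=a-PSI;u=-np.array([np.sin(b),np.cos(b)]);t=np.array([np.cos(b),-np.sin(b)])
f=s["force"];print("a",a.round(4),"R",R.round(2),p.round(2),"t",s["time_s"],"Frad",(f[:2]@u).round(2),"Ftan(closing)",(f[:2]@t).round(2),"Fz",f[2].round(2),"jawyaw",2*np.arctan2(q[2],q[1]),"t",t.round(3),"u",u.round(3),s["joints"].round(2))
for d in(.06,.12,.18,.24,.3):print((kp(a-d,R)-kp(a-d+.06,R)).round(1))
E
python3 st.py
```

```text
a 0.6481 R 133.18 [532.62 221.06 195.61] t 5.5833 Frad -6.35 Ftan(closing) 0.34 Fz -6.86 jawyaw 1.136509722960348 t [ 0.912 -0.411] u [-0.411 -0.912] [0.18 0.45 1.39 0.02 1.29 0.61]
[ 7.4 -3.1]
[ 7.6 -2.6]
[ 7.7 -2.2]
[ 7.8 -1.7]
[ 7.9 -1.2]
```

Call:
{"op": "play_rows", "data": {
  "plan": [
    [7.7,-2.2,0,0,0,0.06,-1],
    [7.8,-1.9,0,0,0,0.06,-1],
    [7.9,-1.6,0,0,0,0.06,-1],
    [7.9,-1.4,0,0,0,0.06,-1],
    [7.9,-1,0,0,0,0.06,-1]
  ]
}}

```text
time_s: 6.0
eef_pos: [573.7, 209.9, 195.4]
ee_rot: [-0.007, 0.748, 0.664, 0.001]
force: [0.6, 1.6, -5.5]
grip_width: 0.304
```

Call:
{"op": "play_rows", "data": {
  "plan": [
    [5,-0.3,0,0,0,0.05,-1],
    [2,0,0,0,0,0.02,-1],
    [0,0,0,0,0,0,-1]
  ]
}}

```text
time_s: 6.25
eef_pos: [582.6, 209.0, 194.8]
ee_rot: [-0.007, 0.723, 0.691, 0.001]
force: [1.4, 0.5, -3.1]
grip_width: 0.305
```

```bash
python3 st.py; python3 - <<'E'
from rig import optics
import cv2,numpy as np
a=optics.capture("top")["img"][120:260,230:400];b=optics.capture("scene")["img"][125:265,235:415]
cv2.imwrite("pics/d.png",np.vstack([cv2.resize(a,(510,420))[90:390],cv2.resize(b,(510,397))][::1])[:600])
cv2.imwrite("pics/e.png",cv2.resize(b,(720,560)))
E
```

```text
a 0.2604 R 133.59 [582.58 208.99 194.82] t 6.25 Frad -0.57 Ftan(closing) 1.34 Fz -3.1 jawyaw 1.525190805370033 t [ 0.999 -0.035] u [-0.035 -0.999] [0.15 0.55 1.24 0.01 1.36 0.19]
[ 8. -0.]
[8.  0.4]
[8.  0.9]
[7.9 1.4]
[7.8 1.9]
```

View pics/d.png

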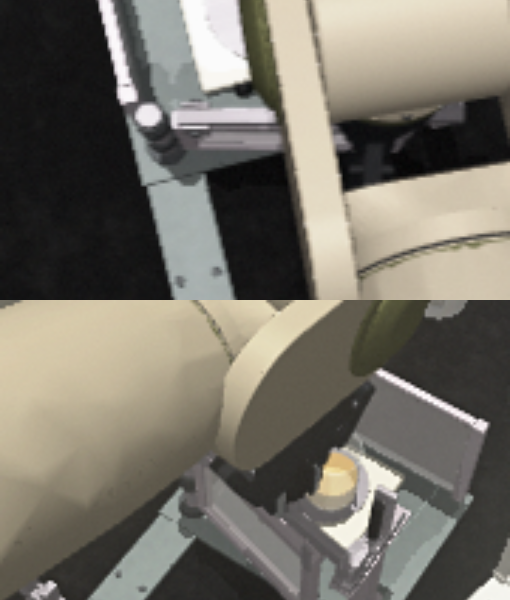

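Call:
{"op": "play_rows", "data": {
  "plan": [
    [5,0,0,0,0,0.04,-1],
    [5,0.2,0.2,0,0,0.03,-1],
    [0,0,0,0,0,0,-1]
  ]
}}

```text
time_s: 6.6
eef_pos: [591.8, 209.5, 195.7]
ee_rot: [-0.007, 0.699, 0.715, 0.001]
force: [2.2, 0.8, -4.3]
grip_width: 0.305
```

```bash
python3 st.py|head -1
```

```text
a 0.1916 R 133.1 [591.75 209.47 195.66] t 6.6 Frad -0.71 Ftan(closing) 2.24 Fz -4.27 jawyaw 1.593149593296661 t [0.999 0.033] u [ 0.033 -0.999] [0.15 0.57 1.21 0.01 1.37 0.12]
```

Call:
{"op": "play_rows", "data": {
  "plan": [
    [3,0.1,0,0,0,0.02,-1],
    [3,0.2,0,0,0,0.02,-1],
    [0,0,0,0,0,0,-1]
  ]
}}

```text
time_s: 6.85
eef_pos: [597.4, 209.9, 195.9]
ee_rot: [-0.007, 0.684, 0.729, 0.0]
force: [2.3, -0.3, -3.5]
grip_width: 0.305
```

Call:
{"op": "play_rows", "data": {
  "plan": [
    [1.5,0.1,0,0,0,0.01,-1],
    [1,0.1,0,0,0,0.01,-1],
    [0,0,0,0,0,0,-1]
  ]
}}

```text
time_s: 7.1
eef_pos: [599.9, 210.1, 196.0]
ee_rot: [-0.006, 0.677, 0.736, 0.0]
force: [2.3, 0.2, -2.8]
grip_width: 0.304
```

```bash
python3 st.py|head -1
```

```text
a 0.13 R 132.96 [599.91 210.14 195.97] t 7.1 Frad -0.01 Ftan(closing) 2.29 Fz -2.83 jawyaw 1.6549960394276657 t [0.995 0.095] u [ 0.095 -0.995] [0.15 0.59 1.18 0.01 1.38 0.06]
```

Call:
{"op": "play_rows", "data": {
  "plan": [
    [1,0.1,0,0,0,0.01,-1],
    [1,0.1,0,0,0,0.01,-1],
    [0,0,0,0,0,0,-1]
  ]
}}

```text
time_s: 7.35
eef_pos: [602.2, 210.4, 196.0]
ee_rot: [-0.006, 0.669, 0.743, 0.001]
force: [1.7, 1.7, -4.5]
grip_width: 0.302
```

Call:
{"op": "play_rows", "data": {
  "plan": [
    [1,0.1,0,0,0,0.01,-1],
    [0,0,0,0,0,0,-1]
  ]
}}

```text
time_s: 7.52
eef_pos: [603.5, 210.6, 196.1]
ee_rot: [-0.006, 0.665, 0.747, 0.001]
force: [3.5, 1.0, -5.0]
grip_width: 0.303
```

Call:
{"op": "play_rows", "data": {
  "plan": [
    [1,0.1,0,0,0,0.01,-1],
    [0,0,0,0,0,0,-1]
  ]
}}

```text
time_s: 7.68
eef_pos: [604.7, 210.7, 196.1]
ee_rot: [-0.006, 0.661, 0.751, 0.001]
force: [4.5, 1.0, -3.9]
grip_width: 0.302
```

Call:
{"op": "play_rows", "data": {
  "plan": [
    [0,0,0,0,0,0,-1],
    [0,0,0,0,0,0,-1]
  ]
}}

```text
time_s: 7.85
eef_pos: [604.7, 210.7, 196.0]
ee_rot: [-0.006, 0.661, 0.751, 0.001]
force: [2.0, 1.1, -4.6]
grip_width: 0.304
```

```bash
python3 st.py|head -1; python3 - <<'E'
from rig import sense,optics
import cv2,numpy as np
print(sense()["wrist_torque"])
a=optics.capture("wrist")["img"];cv2.imwrite("pics/w3.png",a)
E
```

```text
a 0.0933 R 132.92 [604.75 210.73 196.05] t 7.85 Frad -0.84 Ftan(closing) 2.13 Fz -4.64 jawyaw 1.698136560776656 t [0.991 0.131] u [ 0.131 -0.991] [0.15 0.6  1.16 0.01 1.39 0.02]
[-0.03495576 -0.37326054 -0.38587571]
```

View pics/w3.png

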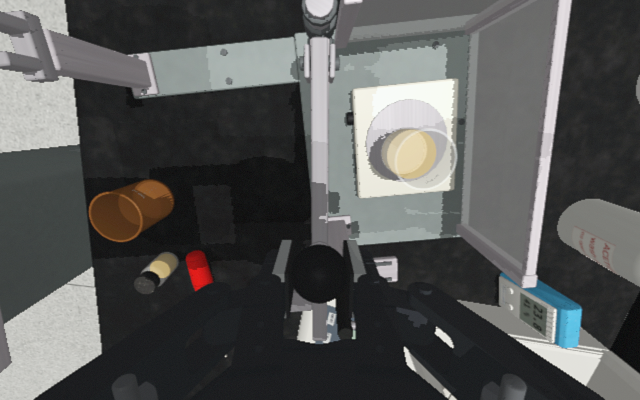

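The wrist view shows the bar (tip near (319,338)) still in front of the keeper, and the ball is held at (318,273). The black part at (345,320) is probably the buffer. I'll go on in small steps, feeling for contact.

Call:
{"op": "play_rows", "data": {
  "plan": [
    [0.8,0.1,0,0,0,0.006,-1],
    [0,0,0,0,0,0,-1]
  ]
}}

```text
time_s: 8.07
eef_pos: [605.6, 210.9, 196.1]
ee_rot: [-0.006, 0.658, 0.753, 0.001]
force: [2.5, 0.6, -3.9]
grip_width: 0.304
```

Call:
{"op": "play_rows", "data": {
  "plan": [
    [0.8,0.1,0,0,0,0.006,-1],
    [0,0,0,0,0,0,-1]
  ]
}}

```text
time_s: 8.23
eef_pos: [606.5, 211.0, 196.1]
ee_rot: [-0.006, 0.656, 0.755, 0.001]
force: [2.8, 0.3, -4.7]
grip_width: 0.303
```

Call:
{"op": "play_rows", "data": {
  "plan": [
    [0.8,0.1,0,0,0,0.006,-1],
    [0,0,0,0,0,0,-1]
  ]
}}

```text
time_s: 8.4
eef_pos: [607.4, 211.1, 196.1]
ee_rot: [-0.006, 0.653, 0.757, 0.001]
force: [2.7, -0.1, -4.2]
grip_width: 0.302
```

Call:
{"op": "play_rows", "data": {
  "plan": [
    [0.8,0.1,0,0,0,0.006,-1],
    [0,0,0,0,0,0,-1]
  ]
}}

```text
time_s: 8.57
eef_pos: [608.3, 211.3, 196.1]
ee_rot: [-0.006, 0.651, 0.759, 0.001]
force: [3.1, 1.3, -3.4]
grip_width: 0.305
```

Call:
{"op": "play_rows", "data": {
  "plan": [
    [0.8,0.1,0,0,0,0.006,-1],
    [0,0,0,0,0,0,-1]
  ]
}}

```text
time_s: 8.73
eef_pos: [609.1, 211.4, 196.1]
ee_rot: [-0.006, 0.648, 0.761, 0.001]
force: [2.4, 0.2, -3.9]
grip_width: 0.301
```

Call:
{"op": "play_rows", "data": {
  "plan": [
    [0.8,0.1,0,0,0,0.006,-1],
    [0,0,0,0,0,0,-1]
  ]
}}

```text
time_s: 8.9
eef_pos: [609.0, 211.7, 196.0]
ee_rot: [-0.007, 0.645, 0.764, -0.0]
force: [-1.4, 0.1, -3.3]
grip_width: 0.3
```

Contact is at x≈609, which puts the keeper about 9 mm forward. The force bias is about +2.6 N, so I'm aiming for a reading near −6.5 N.

Call:
{"op": "play_rows", "data": {
  "plan": [
    [0.8,0.1,0,0,0,0,-1],
    [0,0,0,0,0,0,-1]
  ]
}}

```text
time_s: 9.07
eef_pos: [609.1, 211.7, 195.9]
ee_rot: [-0.008, 0.645, 0.764, -0.001]
force: [-1.7, -0.2, -2.5]
grip_width: 0.299
```

Call:
{"op": "play_rows", "data": {
  "plan": [
    [0,0,0,0,0,0,-1]
  ]
}}

```text
time_s: 9.15
eef_pos: [609.0, 211.7, 195.9]
ee_rot: [-0.008, 0.645, 0.764, -0.001]
force: [-1.8, -0.7, -2.6]
grip_width: 0.304
```

Call:
{"op": "play_rows", "data": {
  "plan": [
    [1.2,0.1,0.1,0,0,0,-1],
    [1.2,0.1,0.1,0,0,0,-1]
  ]
}}

```text
time_s: 9.32
eef_pos: [610.0, 211.9, 195.9]
ee_rot: [-0.009, 0.644, 0.765, -0.003]
force: [-9.8, -1.5, -0.8]
grip_width: 0.303
```

Call:
{"op": "play_rows", "data": {
  "plan": [
    [1,-0.8,-1.5,0,0,0,-1],
    [1,-0.9,-2,0,0,0,-1],
    [1,-0.9,-2,0,0,0,-1]
  ]
}}

```text
time_s: 9.57
eef_pos: [610.4, 209.6, 192.0]
ee_rot: [-0.012, 0.643, 0.765, -0.006]
force: [-10.4, -1.1, 3.2]
grip_width: 0.306
```

```bash
python3 st.py|head -1; python3 -c "
from h import *
print(ang([609.1,211.5]))"
```

```text
a 0.0527 R 134.89 [610.43 209.6  192.03] t 9.5667 Frad -0.69 Ftan(closing) -10.45 Fz 3.19 jawyaw 1.7436509816552543 t [0.985 0.171] u [ 0.171 -0.985] [ 0.15  0.62  1.13  0.01  1.41 -0.03]
(np.float64(0.060098908616461305), np.float64(132.80150601555692))
```

Call:
{"op": "play_rows", "data": {
  "plan": [
    [0.9,-0.9,-2,0,0,0,-1],
    [0.9,-0.9,-2,0,0,0,-1],
    [0.9,-0.9,-2,0,0,0,-1]
  ]
}}

```text
time_s: 9.82
eef_pos: [610.7, 207.5, 188.2]
ee_rot: [-0.014, 0.643, 0.766, -0.007]
force: [-10.4, -0.9, 2.8]
grip_width: 0.307
```

```bash
python3 st.py|head -1
```

```text
a 0.0532 R 137.03 [610.73 207.48 188.16] t 9.8167 Frad -0.93 Ftan(closing) -10.4 Fz 2.84 jawyaw 1.7456590177276854 t [0.985 0.171] u [ 0.171 -0.985] [ 0.14  0.63  1.13  0.01  1.41 -0.03]
```

Call:
{"op": "play_rows", "data": {
  "plan": [
    [0.9,-0.8,-2,0,0,0,-1],
    [0.9,-0.8,-2,0,0,0,-1],
    [0.9,-0.8,-2,0,0,0,-1]
  ]
}}

```text
time_s: 10.07
eef_pos: [611.1, 205.8, 184.8]
ee_rot: [-0.016, 0.642, 0.767, -0.009]
force: [-10.8, -0.4, 4.9]
grip_width: 0.307
```

```bash
python3 st.py|head -1
```

```text
a 0.0527 R 138.72 [611.09 205.83 184.76] t 10.0667 Frad -1.46 Ftan(closing) -10.71 Fz 4.88 jawyaw 1.7477485846008045 t [0.985 0.171] u [ 0.171 -0.985] [ 0.14  0.63  1.13  0.01  1.41 -0.04]
```

Call:
{"op": "play_rows", "data": {
  "plan": [
    [0.9,-0.8,-2,0,0,0,-1],
    [0.9,-0.8,-2,0,0,0,-1]
  ]
}}

```text
time_s: 10.23
eef_pos: [611.2, 204.9, 182.7]
ee_rot: [-0.017, 0.641, 0.767, -0.009]
force: [-10.9, -0.0, 4.3]
grip_width: 0.305
```

```bash
python3 st.py|head -1
```

```text
a 0.0529 R 139.71 [611.23 204.86 182.66] t 10.2333 Frad -1.84 Ftan(closing) -10.69 Fz 4.31 jawyaw 1.7489656786495402 t [0.985 0.171] u [ 0.171 -0.985] [ 0.14  0.64  1.13  0.01  1.41 -0.04]
```

Call:
{"op": "play_rows", "data": {
  "plan": [
    [0.8,-0.6,-2,0,0,0,-1],
    [0.7,-0.6,-2,0,0,0,-1],
    [0.6,-0.6,-2,0,0,0,-1],
    [0.6,-0.6,-2,0,0,0,-1]
  ]
}}

```text
time_s: 10.57
eef_pos: [611.3, 203.3, 179.0]
ee_rot: [-0.019, 0.641, 0.767, -0.011]
force: [-8.9, -0.9, 5.2]
grip_width: 0.302
```

```bash
python3 st.py|head -1
```

```text
a 0.0542 R 141.25 [611.31 203.3  179.04] t 10.5667 Frad -0.67 Ftan(closing) -8.93 Fz 5.23 jawyaw 1.749997870413297 t [0.985 0.17 ] u [ 0.17  -0.985] [ 0.13  0.64  1.14  0.01  1.41 -0.05]
```

Call:
{"op": "play_rows", "data": {
  "plan": [
    [0.5,-0.6,-2,0,0,0,-1],
    [0.4,-0.6,-2,0,0,0,-1],
    [0.3,-0.6,-2,0,0,0,-1],
    [0.2,-0.5,-2,0,0,0,-1]
  ]
}}

```text
time_s: 10.9
eef_pos: [611.2, 201.9, 175.7]
ee_rot: [-0.02, 0.641, 0.767, -0.01]
force: [-6.6, -1.1, 4.0]
grip_width: 0.306
```

```bash
python3 st.py|head -1
```

```text
a 0.0565 R 142.61 [611.21 201.91 175.66] t 10.9 Frad -0.02 Ftan(closing) -6.64 Fz 3.98 jawyaw 1.7504131612536886 t [0.986 0.168] u [ 0.168 -0.986] [ 0.13  0.64  1.14  0.02  1.4  -0.05]
```

Call:
{"op": "play_rows", "data": {
  "plan": [
    [0.2,-0.5,-2,0,0,0,-1],
    [0.1,-0.5,-2,0,0,0,-1],
    [0,-0.3,-1.5,0,0,0,-1]
  ]
}}

```text
time_s: 11.15
eef_pos: [611.1, 201.4, 174.1]
ee_rot: [-0.021, 0.641, 0.768, -0.009]
force: [-7.4, 0.1, 6.4]
grip_width: 0.305
```

```bash
python3 st.py|head -1
```

```text
a 0.058 R 143.05 [611.08 201.44 174.15] t 11.15 Frad -1.29 Ftan(closing) -7.25 Fz 6.43 jawyaw 1.7506356545921413 t [0.986 0.166] u [ 0.166 -0.986] [ 0.13  0.64  1.15  0.02  1.39 -0.05]
```

Call:
{"op": "play_rows", "data": {
  "plan": [
    [-0.4,-0.1,0,0,0,0,-1],
    [-0.4,-0.1,0,0,0,0,-1],
    [-0.3,0,0,0,0,0,-1]
  ]
}}

```text
time_s: 11.4
eef_pos: [610.6, 201.5, 174.6]
ee_rot: [-0.02, 0.641, 0.767, -0.008]
force: [1.3, 0.3, -3.5]
grip_width: 0.303
```

```bash
python3 st.py|head -1
```

```text
a 0.0611 R 142.91 [610.61 201.51 174.55] t 11.4 Frad -0.06 Ftan(closing) 1.34 Fz -3.51 jawyaw 1.7502166501702554 t [0.987 0.163] u [ 0.163 -0.987] [ 0.13  0.64  1.15  0.02  1.39 -0.05]
```

Call:
{"op": "play_rows", "data": {
  "plan": [
    [-0.5,-0.1,-0.8,0,0,0,-1],
    [-0.5,-0.1,-0.8,0,0,0,-1]
  ]
}}

```text
time_s: 11.57
eef_pos: [610.7, 201.5, 174.4]
ee_rot: [-0.019, 0.641, 0.767, -0.006]
force: [1.4, 0.6, 4.0]
grip_width: 0.3
```

```bash
python3 st.py|head -1
```

```text
a 0.0606 R 142.95 [610.7  201.48 174.41] t 11.5667 Frad -0.37 Ftan(closing) 1.53 Fz 3.96 jawyaw 1.7499347428975152 t [0.987 0.164] u [ 0.164 -0.987] [ 0.13  0.64  1.15  0.02  1.39 -0.05]
```

Call:
{"op": "play_rows", "data": {
  "plan": [
    [0,0,0,0,0,0,-0.2],
    [0,0,0,0,0,0,0],
    [0,0,0,0,0,0,0.1],
    [0,0,0,0,0,0,0.1],
    [0,0,0,0,0,0,0.1]
  ]
}}

```text
time_s: 11.98
eef_pos: [610.9, 201.1, 174.9]
ee_rot: [-0.018, 0.641, 0.767, -0.006]
force: [-0.1, -0.0, 0.4]
grip_width: 0.55
```

Call:
{"op": "play_rows", "data": {
  "plan": [
    [0,0,8,0,0,0,0.1],
    [0,0,15,0,0,0,0.1],
    [0,0,20,0,0,0,0.1],
    [0,0,25,0,0,0,0.1],
    [0,0,25,0,0,0,0.1]
  ]
}}

```text
time_s: 12.4
eef_pos: [608.4, 200.6, 267.3]
ee_rot: [-0.022, 0.641, 0.767, -0.01]
force: [0.1, -0.2, 0.7]
grip_width: 0.548
```

Call:
{"op": "play_rows", "data": {
  "plan": [
    [-30,0,5,0,0,0,0.1],
    [-38,0,0,0,0,0,0.1],
    [-38,0,0,0,0,0,0.1],
    [-38,0,0,0,0,0,0.1],
    [-38,0,0,0,0,0,0.1]
  ]
}}

```text
time_s: 12.82
eef_pos: [426.8, 199.2, 279.7]
ee_rot: [-0.017, 0.642, 0.766, -0.005]
force: [0.5, 0.6, 1.1]
grip_width: 0.55
```

Call:
{"op": "play_rows", "data": {
  "plan": [
    [0,-38,0,0,0,0,0.1],
    [0,-38,0,0,0,0,0.1],
    [0,-38,0,0,0,0,0.1],
    [0,-38,0,0,0,0,0.1],
    [0,-38,0,0,0,0,0.1]
  ]
}}

```text
time_s: 13.23
eef_pos: [417.6, 10.8, 285.1]
ee_rot: [-0.014, 0.635, 0.772, -0.002]
force: [0.9, 0.4, -0.9]
grip_width: 0.547
```

Call:
{"op": "play_rows", "data": {
  "plan": [
    [0,-38,0,0,0,0,0.1],
    [0,-38,0,0,0,0,0.1],
    [0,-10,0,0,0,0,0.1],
    [0,0,0,0,0,0,0.1]
  ]
}}

```text
time_s: 13.57
eef_pos: [416.2, -84.9, 288.1]
ee_rot: [-0.012, 0.638, 0.77, -0.002]
force: [-0.0, -0.4, -1.3]
grip_width: 0.552
```

```bash
python3 - <<'E'
from rig import optics
import cv2,numpy as np
t=optics.capture("top")["img"];s=optics.capture("scene")["img"]
cv2.imwrite("pics/t9.png",t);cv2.imwrite("pics/s9.png",s)
a=cv2.resize(t[85:225,245:395],None,fx=4,fy=4,interpolation=cv2.INTER_CUBIC)[:, :]
cv2.imwrite("pics/f1.png",a)
cv2.imwrite("pics/f2.png",cv2.resize(s[125:265,265:415],None,fx=4.2,fy=4.2,interpolation=cv2.INTER_CUBIC))
E
```

```text
(no output)
```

View pics/f2.png

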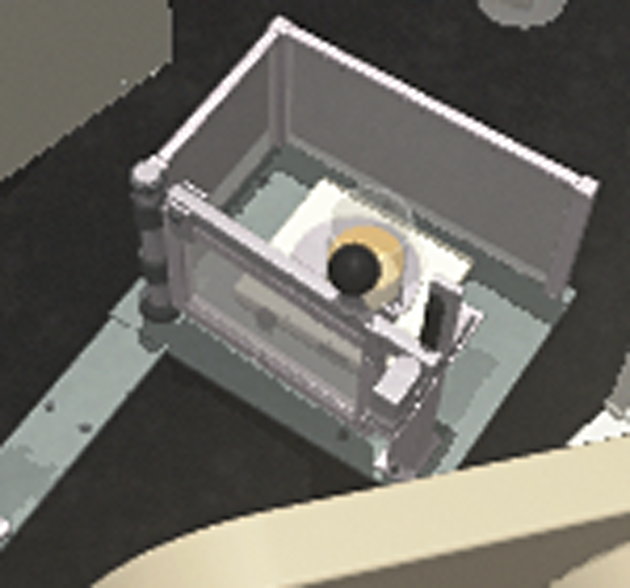

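View pics/f1.png

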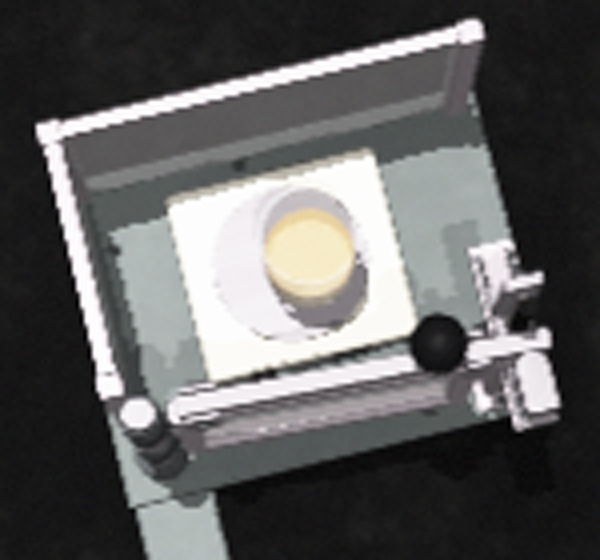

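The bar sits between the white block and the buffer, with its tip at about (540,338) in the top crop, and the beaker hasn't moved. I'll check the knob height by triangulation, then hand in.

```bash
python3 - <<'E'
from h import *
r=tri(np.array([245+438/4,85+343/4]),np.array([265+353/4.2,125+270/4.2]));print(r.x,r.fun,ang(r.x))
from rig import ctrl
if 189<r.x[2]<198: print(ctrl.finish_job())
E
```

```text
[611.95747927 199.83496788 194.51536574] [ 0.01692264 -0.03057109 -0.03996387  0.01149872] (np.float64(0.05385598484002138), np.float64(144.78018743182653))
the job is handed in; nothing more can be done
None
```

The gate is shut and latched, and the job is handed in at about 13.7 s on the robot's clock. I lifted the bar out of the hold-open keeper by its knob and swung the gate shut with the bar held up. I then pressed it into the buffer and lowered it behind the catch block, let go and backed away.

- **Keeper setting:** contact came where the keeper would sit about 9 mm forward of its middle setting; the first pictures had suggested about 7 mm.
- **Forces:** the pressing force at the knob read about 10–11 N. That is roughly 7–9 N at the nose, with some doubt because the sensor showed a bias of about 2.5 N.
- **Latch:** with the bar down, a gentle pull back moved the gate no further, and the tool came down to the same height as at the start.
- **Final pictures:** the bar lies between the catch block and the buffer, and the beaker still stands on the stirrer. I triangulated the knob at 194.5 mm high and 144.8 mm from the hinge, against 194 and 145 mm expected with the bar fully down. The gate angle is about 0.054 rad.

No check failed. The only mismatch was the force readings, which ran higher than the buffer travel I measured would suggest.

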